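# Break the lid stay and shut the wide tool chest

### The arm

A 7-joint arm with a two-finger parallel gripper is mounted at the origin on a cart in front of the work surface, level with it; the furniture and walls round the work are solid. World frame = base frame: x ahead of the robot, y to its left, z up, the work surface at z = 0. Lengths are in m, angles in degrees, forces in N, time in s.
With the tool pointing down it reaches from about 0.425 to 0.875 m from the base axis. Payload 4.7 kg.
Tool frame: the origin (TCP) lies at the very end of the fingers, on their centre line; the grasp point (between the pads) lies 19 mm behind it; z points along the fingers, y is the line along which they close (so a half turn about z gives the same grasp; the last joint's range is limited). The gripper opens to 87 mm and grips with 3 to 60 N. Pads are 19 mm wide; open, the fingers measure 117 mm over their backs; the gripper's body (75 mm by 190 mm) begins 51 mm behind the grasp point.
Start: joints at [-73.849, 18.392, -4.016, 83.108, 1.295, 78.541, -3.26], TCP at [0.172, 0.627, 0.223] pointing down, gripper open.
Joint ranges: [-163.93, 163.93], [-17.29, 119.83], [-79.2, 71.16], [3.27, 140.29], [-89.18, 269.18], [5.43, 117.66], [-154.24, 154.24]. Speed limits (degrees/s): [147.25, 147.25, 180, 180, 180, 180, 180].

### API

Orientations are given as [roll, pitch, yaw] about the fixed x, y, z axes, in that order (R = Rz(yaw) Ry(pitch) Rx(roll)).
In Python, from cell import telemetry, cams, env gives the robot as it stands.
- The arm moves only by the tool arm_command, never from a script. Its argument "series" is text: rows parted by semicolons, each of 5 numbers parted by spaces: the shift along the tool's x, y, z in mm, then the turn about the tool's z in rad, then the closure in counts, from 0 (fully open) to 255 (shut). A call has 1 to 20 rows; each row shifts and turns the commanded pose from where the row before left it, along the tool's axes as they then stand; what a row does not reach is not made up. A row lasts 1/12 s, in which the tool goes at most 41.7 mm and 7.16 degrees, less where a joint would pass 70% of its speed; a pose out of reach is approached as far as the arm can. A call is refused whole if a number of a shift passes 41.7 or a number of a turn 0.125, either way. A call with a gripper value outside its range is refused whole. The fingers move at their own pace and stop on an object; "squeeze" is the grip in N (left out, the last holds). Time passes only in rows, so rows that do not move let the fingers close. It gives the time, the measured TCP pose, the force, the opening and the grip force at its end, in the units of the state.
- telemetry.get_obs(): the state, without advancing time (a new reading comes with each control period).
- cams.read_camera(name): name is "scene" or "top"; returns the picture (400x640x3 uint8, blue, green, red); there is no depth.
- cams.calibration(name): a dict with "K" (3x3 intrinsics, pixels), "origin" and "rotation" of the camera in the world. Camera axes: x right, y down, z forward; pixel columns grow to the right and rows downward; lengths in m; the calibration is good to about 2 mm. A picture is of the moment at which its call begins. calibration takes no time and is no camera call.
- env.sign_off(): hands the job in; it is judged then, once.
The state is a dict: "time_s": time; "qpos": joint angles; "joint_velocities": joint speeds; "effort": joint torques, N m; "tool_pos": TCP position; "tool_rot": TCP orientation; "force": force on the tool from outside, world axes, zero at the start; "wrist_torque": the same for the moment, N m; "grip_width": finger opening in m; "grasp_force": force on a finger pad.
Only numpy, scipy, OpenCV 4.12 (cv2) and the standard library are available. Lean on these libraries where they do the work, as an engineer would, in place of code of your own. Each camera call takes 0.05 s, during which the arm holds its last target. There are 200 camera calls.

### The job

Shut the wider of the two open tool chests: its lid is propped by a locked folding stay, so first press the stay down at its knee until it has clearly buckled, then lower the lid until it is fully shut. Leave the narrower chest standing open.

Things in the scene. Friction and masses are not known exactly. Their poses are not given: they have to be found in the camera images.
- wide_chest: wider of two grey metal tool chests, each fixed on a 2 mm black mat, lids open: 200 mm deep (x), 200 wide (y), rim 104 high. Origin: centre of underside; x to the back, y left, z up. Hinge line along y at x +100, z 107 mm. Open, the lid's top edge is about 312 mm up, with 80 mm free behind it. Stay at the right (-y) inside wall: two 12 mm steel bars, from a wall pivot at x -65, z 95 mm to the lid
- wide_tab (a point): press point on the wide stay's knee: mid-top of a steel pin, 18 mm thick, 32 mm long along y, reaching in from the stay. Locked at (-2, -74, 148) mm in the chest frame. Pushing the lid cannot fold it; pushing the pin down does (about 5 N). It swings about the wall pivot (77 mm away), at first 9 mm down per 6 mm back, and stays where left. Clearly buckled: 20 mm down or more
- wide_lid (a joint): wide chest's lid angle (rad): 0 as found (open, 84 degrees from shut), grows as it is lowered, 1.466 fully shut. Plate 207 mm wide, free edge 206 mm from the hinge line, outer face 7 mm off that line. Stiff hinge: the lid stays where it is left; 1 to 3 N at its free edge moves it once the stay is buckled
- narrow_chest: the narrower chest, to be left open: the same chest, lid, stay and height, but only 120 mm wide (y). Frame as for the wide one.
- narrow_lid (a joint): angle of the narrow chest's lid, 0 as found (open); it must stay there.

How it is judged (in metres and radians):
On the way:
1. the wide chest's stay is buckled at its knee (press point at least 16 mm below where it was locked) while the lid is still well up (lowered less than 0.6 rad) (z of wide_tab in the frame of wide_chest below 0.132 m and value of joint wide_lid below 0.6 rad), for 0.1 s.
At the end, for the whole second after the job is handed in: The wide chest's lid is shut to within 5 degrees (joint above 1.38 of 1.466 rad) and at rest, and the narrow chest's lid is still open where it stood (lowered less than 0.1 rad) (value of joint wide_lid above 1.38 rad and velocity of joint wide_lid between -0.05 and 0.05 rad/s and value of joint narrow_lid below 0.1 rad); the robot touches nothing.
It fails at once if the narrow chest's lid is lowered by more than 0.1 rad (value of joint narrow_lid above 0.1 rad).
It also fails if it takes over 46 s, if anything falls off the work surface, if the arm or the gripper's body presses on something with over 40 N, if the wrist force passes 120 N, or if a joint passes its speed limit or range.

## Working session

There is one attempt and no reset: what is moved stays moved. The work goes in short steps, Python scripts to look and compute and a tool call to move; the robot and the scene stay as the last step left them, time stands still between calls to the robot, and variables do not carry over. Pictures are saved under pics/ and viewed, at most 10 in all, crops included, and the job is handed in when it is done.

Besides the shell and the picture viewer there is one more tool, called after "Emit:" in YAML: its name, and indented under it one key for each argument. arm_command: Moves the arm, as the interface text tells. Its arguments: {"type":"object","properties":{"series":{"type":"string"},"squeeze":{"type":"number"}},"required":["series"]}

```bash
mkdir -p pics
python3 - <<'E'
from cell import telemetry, cams, env
import cv2
for n in("scene","top"):
    cv2.imwrite(f"pics/{n}0.png",cams.read_camera(n)); c=cams.calibration(n); print(n,c)
o=telemetry.get_obs(); print(o)
E
```

```text
scene {'K': array([[489.03076869,   0.        , 322.16300767],
       [  0.        , 489.03076869, 201.41945492],
       [  0.        ,   0.        ,   1.        ]]), 'origin': array([-0.03694377, -0.54613438,  0.76118183]), 'rotation': array([-128.47246509,    1.14964259,  -46.58030785])}
top {'K': array([[459.91098585,   0.        , 322.36708974],
       [  0.        , 459.91098585, 198.05985508],
       [  0.        ,   0.        ,   1.        ]]), 'origin': array([0.36082401, 0.01884935, 1.10360454]), 'rotation': array([-171.55510763,   -1.28553138,  -88.89196971])}
{'time_s': 0.1, 'qpos': array([-73.84899802,  18.43462164,  -4.01635337,  83.16937319,
         1.29695755,  78.54294879,  -3.25759208]), 'joint_velocities': array([ 0.0883275 ,  0.06988141, -0.05201796, -0.13178741,  0.03880669,
        0.13066717, -0.04937083]), 'effort': array([-3.38334539e-04, -4.92573202e+01, -4.05936269e-01, -3.13400674e+01,
       -6.41912967e-02,  3.95210925e-02,  8.17634259e-05]), 'tool_pos': array([0.17190382, 0.62631694, 0.2215604 ]), 'tool_rot': array([-1.79898406e+02,  7.31021377e-03,  1.64662210e+02]), 'force': array([ 0.48450648, -0.72101095,  0.26591394]), 'wrist_torque': array([ 0.01894537, -0.01885003, -0.05576172]), 'grasp_force': 0.0, 'grip_width': 0.08702239344357542}
```

View pics/scene0.png

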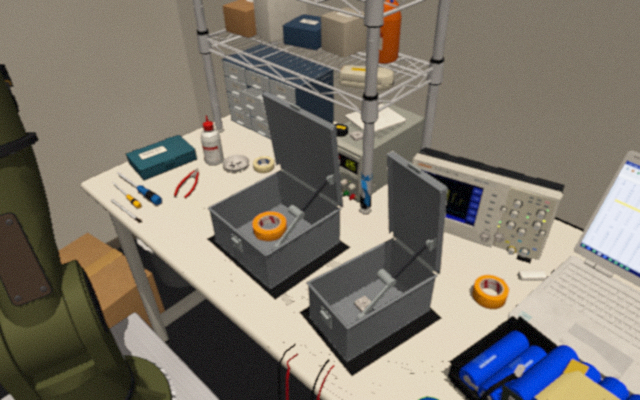

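View pics/top0.png

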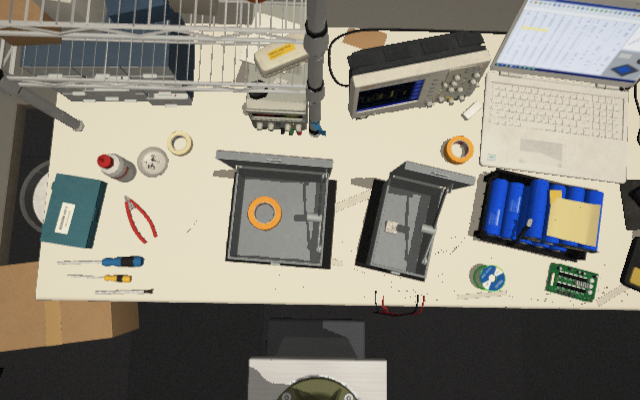

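The wide chest is at about (280,215) in the top view and (275,230) in the scene view. The narrow one stands to its right at (400,230) in the top view. I'll enlarge both views to pick the rim corners and the pin.

Run:
```python
import cv2,numpy as np
a=cv2.imread("pics/top0.png")[145:275,210:345]; b=cv2.imread("pics/scene0.png")[85:285,205:355]
cv2.imwrite("pics/c.png",np.hstack([cv2.resize(a,(540,520),interpolation=cv2.INTER_CUBIC)]))
cv2.imwrite("pics/d.png",cv2.resize(b,(450,600),interpolation=cv2.INTER_CUBIC))
```

```text
(no output)
```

View pics/c.png

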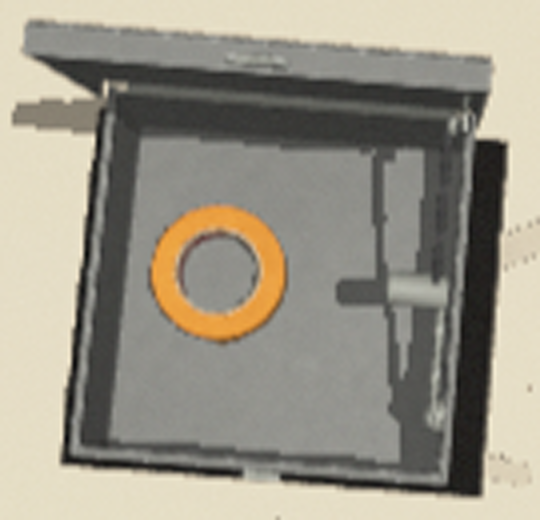

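View pics/d.png

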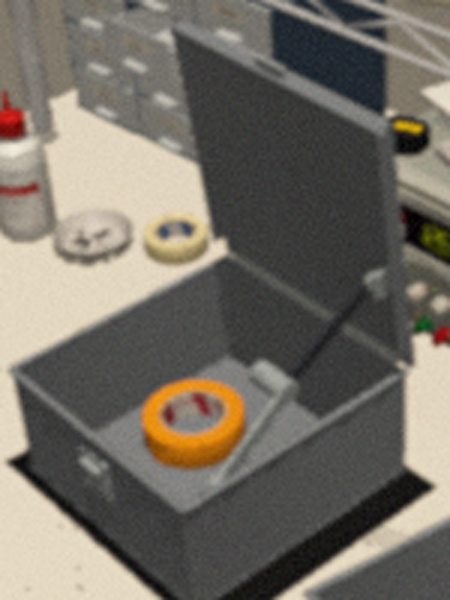

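The top crop shows the rim corners: front at (227,259.5) and (322,266), hinge at about (237,166) and (327.5,174). The pin is at about (314.5,217). In the scene view the pin is at about (296,212).

```bash
cat > h.py <<'E'
from cell import telemetry, cams, env
import cv2, numpy as np
from scipy.spatial.transform import Rotation as R
def ray(n,p):
    c=cams.calibration(n); d=np.linalg.solve(c["K"],[*p,1]); return c["origin"],R.from_euler("xyz",c["rotation"],degrees=True).apply(d)
def plane(n,p,z):
    o,d=ray(n,p); return o+d*(z-o[2])/d[2]
def proj(n,P):
    c=cams.calibration(n); q=c["K"]@R.from_euler("xyz",c["rotation"],degrees=True).inv().apply(np.array(P)-c["origin"]); return q[:2]/q[2]
def tri(ps):
    A=0;b=0
    for n,p in ps:
        o,d=ray(n,p); d=d/np.linalg.norm(d); M=np.eye(3)-np.outer(d,d); A=A+M; b=b+M@o
    return np.linalg.solve(A,b)
E
python3 - <<'E'
from h import *
np.set_printoptions(precision=4,suppress=True)
fl=plane("top",(227,259.5),.106);fr=plane("top",(321.75,266.25),.106)
hl=plane("top",(237,166.5),.106);hr=plane("top",(327.5,174),.106)
print(fl,fr,hl,hr,np.linalg.norm(fl-fr),np.linalg.norm(fl-hl),np.linalg.norm(fr-hr))
sc=[plane("scene",(205+x/3,85+y/3),.106) for x,y in((14,370),(182,512),(404,372),(226,258))];print(sc)
pin=tri([("top",(314.5,216.5)),("scene",(296.5,210))]);print("pin",pin)
e=fl-fr;yaw=np.arctan2(-e[0],e[1]);Rz=R.from_euler("z",yaw);c=(fl+fr)/2+Rz.apply([.1,0,0]);c[2]=.002
print(np.degrees(yaw),c,"tab",c+Rz.apply([-.002,-.074,.148]))
e=sc[0]-sc[1];print("scene yaw",np.degrees(np.arctan2(-e[0],e[1])), "center",sum(sc)/4)
E
```

```text
[0.3718 0.2009 0.106 ] [ 0.3614 -0.0022  0.106 ] [0.5755 0.1891 0.106 ] [ 0.5634 -0.011   0.106 ] 0.20340281507487765 0.20405037247620259 0.2021741852997206
[array([0.3753, 0.1923, 0.106 ]), array([ 0.3612, -0.0037,  0.106 ]), array([ 0.559 , -0.0149,  0.106 ]), array([0.5706, 0.1819, 0.106 ])]
pin [0.4644 0.0157 0.1443]
-2.9217270104482878 [0.4665 0.0943 0.002 ] tab [0.4607 0.0205 0.15  ]
scene yaw -4.1142975221099665 center [0.4666 0.0889 0.106 ]
```

Emit:
arm_command:
  series: "0 0 0 -0.105 255;0 0 0 -0.105 255;-19 -28 0 0 255;-19 -28 0 0 255;-19 -28 0 0 255;-19 -28 0 0 255;-19 -28 0 0 255;-19 -28 0 0 255;-19 -28 0 0 255;-19 -28 0 0 255;-19 -28 0 0 255;-19 -28 0 0 255;-19 -28 0 0 255;-19 -28 0 0 255;-19 -28 0 0 255;0 0 0 0 255"
  squeeze: 20

```text
time_s: 1.43
tool_pos: [0.4013, 0.2421, 0.2225]
tool_rot: [-179.9, 0.1, 176.1]
force: [0.7, -0.2, -0.2]
grip_width: 0.0013
grasp_force: 0.0
```

Run:
```python
from h import *
np.set_printoptions(precision=4,suppress=True)
print(plane("scene",(366,208),0),plane("top",(318,132),0), tri([("scene",(371,108)),("top",(316,45))]))
print("narrow lid left top",plane("top",(393,180),.31),plane("top",(393,165),.31))
```

```text
[0.7016 0.0256 0.    ] [0.6904 0.0113 0.    ] [0.7639 0.0386 0.2556]
narrow lid left top [ 0.514  -0.1205  0.31  ] [ 0.541  -0.1206  0.31  ]
```

Emit:
arm_command:
  series: "-8 -24 1 0 255;-8 -24 1 0 255;-8 -24 1 0 255;-8 -24 1 0 255;-8 -24 2 0 255;-8 -24 2 0 255;-8 -24 2 0 255;-8 -24 2 0 255;-8 -24 4 0 255;-3 -4 4 0 255;0 0 0 0 255"

```text
time_s: 2.35
tool_pos: [0.4595, 0.0235, 0.2017]
tool_rot: [-180.0, -0.1, 176.5]
force: [0.3, 0.5, -0.2]
grip_width: 0.0005
grasp_force: 0.0
```

Run:
```python
from h import *
o=telemetry.get_obs();print(o["tool_pos"],o["tool_rot"],o["force"])
s=cams.read_camera("scene");t=cams.read_camera("top")
print(proj("scene",o["tool_pos"]),proj("top",o["tool_pos"]))
a=cv2.resize(s[85:285,205:355],(396,528),interpolation=cv2.INTER_CUBIC);b=cv2.resize(t[145:275,210:310+35],(396,381),interpolation=cv2.INTER_CUBIC)
b=cv2.copyMakeBorder(b,0,147,0,0,cv2.BORDER_CONSTANT)
cv2.imwrite("pics/e.png",np.hstack([a,b]))
```

```text
[0.459542   0.0235495  0.20170441] [-1.79978678e+02 -7.10218031e-02  1.76462174e+02] [ 0.28861896  0.46803976 -0.20334402]
[290.20201595 186.35367665] [310.68407993 215.66256335]
```

View pics/e.png

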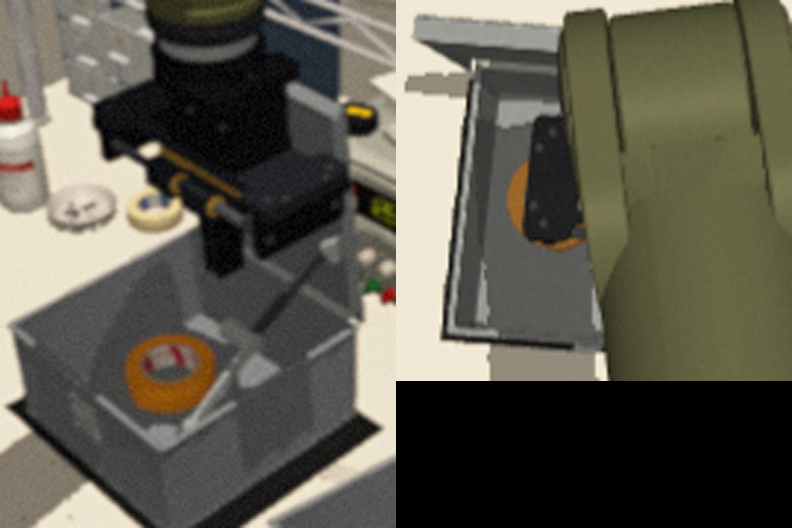

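The fingertips are above the pin, just left of it and clear of the lid. I'll descend to contact.

Emit:
arm_command:
  series: "-1 -3 10 0 255;0 -2 10 0 255;0 0 10 0 255;0 0 10 0 255;0 0 5 0 255;0 0 4 0 255;0 0 0 0 255"

```text
time_s: 3.03
tool_pos: [0.4598, 0.0202, 0.1525]
tool_rot: [-180.0, -0.1, 176.7]
force: [-0.4, 0.3, -0.1]
grip_width: 0.0003
grasp_force: 0.0
```

Emit:
arm_command:
  series: "-1 -2 3 0 255;-1 0 3 0 255;-2 0 3 0 255;-2 0 3 0 255;-2 0 3 0 255;0 0 0 0 255"

```text
time_s: 3.53
tool_pos: [0.4685, 0.0179, 0.138]
tool_rot: [-180.0, -0.0, 176.7]
force: [-0.5, 0.1, 0.7]
grip_width: 0.0006
grasp_force: 0.4
```

Emit:
arm_command:
  series: "-2 0 4 0 255;-1 0 4 0 255;-1 0 4 0 255;-1 0 3 0 255;0 0 0 0 255"

```text
time_s: 3.95
tool_pos: [0.4732, 0.0176, 0.1228]
tool_rot: [-180.0, -0.0, 176.7]
force: [-1.6, 1.9, 0.3]
grip_width: 0.0004
grasp_force: 0.8
```

Run:
```python
from h import *
o=telemetry.get_obs();print(o["tool_pos"],o["force"])
s=cams.read_camera("scene")
cv2.imwrite("pics/f.png",cv2.resize(s[85:285,205:355],(450,600),interpolation=cv2.INTER_CUBIC))
```

```text
[0.47316157 0.01760878 0.12277793] [-1.59857321  1.91155373  0.27747751]
```

View pics/f.png

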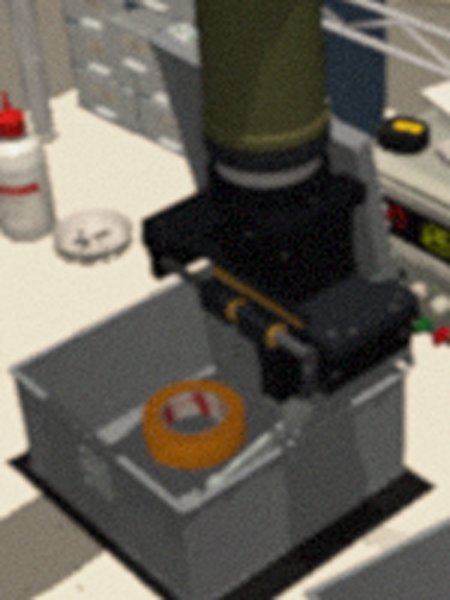

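The stay is clearly buckled: the pin is about 27 mm down and the lid has only tipped slightly forward. Next I back off, rise and go over behind the lid.

Emit:
arm_command:
  series: "0 0 1 0 255;0 0 0 0 255;6 0 -4 0 255;8 0 -10 0 255;10 0 -15 0 255;4 0 -20 0 255;0 0 -25 0 255;0 0 -25 0 255;0 5 -25 0 255;0 10 -25 0 255;0 15 -25 0 255;0 15 -25 0 255;0 15 -25 0 255;0 15 -20 0 255;0 8 0 0 255;0 0 0 0 255"

```text
time_s: 5.33
tool_pos: [0.4504, 0.1036, 0.3673]
tool_rot: [180.0, 0.1, 176.8]
force: [-0.0, 0.4, -0.7]
grip_width: 0.0004
grasp_force: 0.0
```

Run:
```python
from h import *
s=cams.read_camera("scene")
cv2.imwrite("pics/g.png",cv2.resize(s[35:285,205:405],(480,600),interpolation=cv2.INTER_CUBIC))
```

```text
(no output)
```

View pics/g.png

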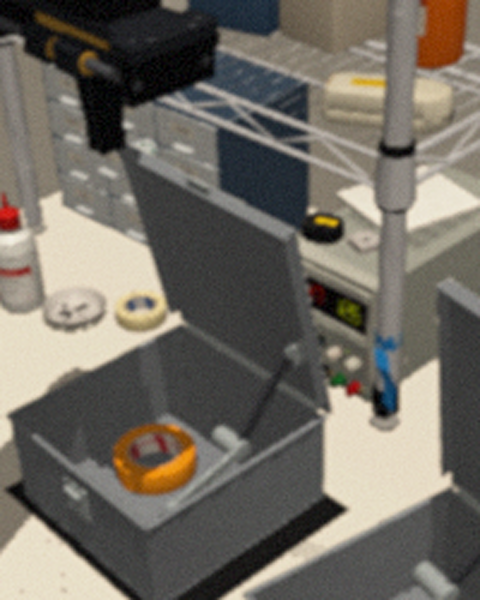

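Run:
```python
from h import *
for d in(0,10,16,20,25,30):
    z=44-d; print(d,proj("scene",(.4615+(np.sqrt(77**2-z*z)-63)/1000,.0175,.150-d/1000)).round(1))
H=np.array([.5666,.086,.109]);Rz=R.from_euler("z",-3.3,degrees=True)
for th in(84,80,76,72,68,64,60):
    t=np.radians(th)
    print(th,[proj("scene",H+Rz.apply([-.206*np.cos(t),s*.1035,.206*np.sin(t)])).round(1) for s in(1,-1)])
```

```text
0 [294.7 208. ]
10 [297.1 210.5]
16 [298.2 212.2]
20 [298.8 213.4]
25 [299.4 214.9]
30 [299.9 216.6]
84 [array([263.2,  90.8]), array([333.1, 126.2])]
80 [array([257.8,  93.9]), array([327.5, 130. ])]
76 [array([252.4,  97.5]), array([321.9, 134.3])]
72 [array([247.2, 101.5]), array([316.3, 139. ])]
68 [array([242.1, 105.9]), array([310.8, 144.2])]
64 [array([237.1, 110.7]), array([305.4, 149.8])]
60 [array([232.4, 115.9]), array([300.2, 155.8])]
```

The stay is buckled by about 25 mm and the lid stands at about 79°. Now I move over the lid's edge and down behind it.

Emit:
arm_command:
  series: "-20 0 0 0 255;-25 0 0 0 255;-25 0 0 0 255;-25 0 0 0 255;-20 0 0 0 255;-13 0 0 0 255;0 0 10 0 255;0 0 18 0 255;0 0 18 0 255;0 0 18 0 255;0 0 12 0 255;0 0 8 0 255;0 0 0 0 255"

```text
time_s: 6.47
tool_pos: [0.5763, 0.0938, 0.2803]
tool_rot: [-179.9, -0.2, 176.7]
force: [1.0, 0.2, 0.3]
grip_width: 0.0003
grasp_force: 0.0
```

Run:
```python
from h import *
o=telemetry.get_obs();print(o["tool_pos"],o["force"])
r=.17;prev=None
for th in(84,80,76,72,68,64,60,55,50,45,40,35,30,25,20,15,10,5,0,-2):
    t=np.radians(th); 
    if th<40: r=max(.13,.17-(40-th)*.001)
    x=100-1000*r*np.cos(t)+7*np.sin(t)+9.5; z=109+1000*r*np.sin(t)+7*np.cos(t)
    w=566.6-100+x
    print(th,"TCPx",round(w),"z",round(z),"step",None if prev is None else (round(prev[0]-x,1),round(prev[1]-z,1))); prev=(x,z)
```

```text
[0.57634731 0.09384022 0.28031362] [1.0320694  0.15843191 0.31573589]
84 TCPx 565 z 279 step None
80 TCPx 553 z 278 step (np.float64(11.8), np.float64(1.2))
76 TCPx 542 z 276 step (np.float64(11.7), np.float64(2.0))
72 TCPx 530 z 273 step (np.float64(11.5), np.float64(2.8))
68 TCPx 519 z 269 step (np.float64(11.3), np.float64(3.6))
64 TCPx 508 z 265 step (np.float64(11.0), np.float64(4.4))
60 TCPx 497 z 260 step (np.float64(10.7), np.float64(5.1))
55 TCPx 484 z 252 step (np.float64(12.8), np.float64(7.5))
50 TCPx 472 z 244 step (np.float64(12.1), np.float64(8.5))
45 TCPx 461 z 234 step (np.float64(11.3), np.float64(9.6))
40 TCPx 450 z 224 step (np.float64(10.5), np.float64(10.5))
35 TCPx 445 z 209 step (np.float64(5.4), np.float64(14.3))
30 TCPx 441 z 195 step (np.float64(3.9), np.float64(14.3))
25 TCPx 439 z 181 step (np.float64(2.5), np.float64(14.2))
20 TCPx 438 z 167 step (np.float64(1.0), np.float64(14.0))
15 TCPx 438 z 153 step (np.float64(-0.3), np.float64(13.6))
10 TCPx 439 z 140 step (np.float64(-1.6), np.float64(13.1))
5 TCPx 442 z 128 step (np.float64(-2.8), np.float64(12.5))
0 TCPx 446 z 116 step (np.float64(-3.9), np.float64(11.7))
-2 TCPx 446 z 111 step (np.float64(0.2), np.float64(4.5))
```

Emit:
arm_command:
  series: "8 0 0 0 255;8 0 0 0 255;8 0 1 0 255;8 0 1 0 255;8 0 2 0 255;8 0 2 0 255;8 0 3 0 255;8 0 3 0 255;8 0 4 0 255;8 0 4 0 255;0 0 0 0 255"

```text
time_s: 7.38
tool_pos: [0.4957, 0.0994, 0.2614]
tool_rot: [180.0, -0.2, 176.8]
force: [0.3, 1.6, 0.4]
grip_width: 0.0002
grasp_force: 0.0
```

Emit:
arm_command:
  series: "6 0 4 0 255;6 0 4 0 255;6 0 4 0 255;6 0 5 0 255;6 0 5 0 255;5 0 5 0 255;5 0 5 0 255;5 0 5 0 255;0 0 0 0 255"

```text
time_s: 8.13
tool_pos: [0.4515, 0.1017, 0.2241]
tool_rot: [-180.0, -0.1, 176.7]
force: [-0.9, -0.4, -0.6]
grip_width: 0.0005
grasp_force: 0.0
```

Run:
```python
from h import *
s=cams.read_camera("scene")
cv2.imwrite("pics/i.png",cv2.resize(s[35:285,205:405],(480,600),interpolation=cv2.INTER_CUBIC))
```

```text
(no output)
```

View pics/i.png

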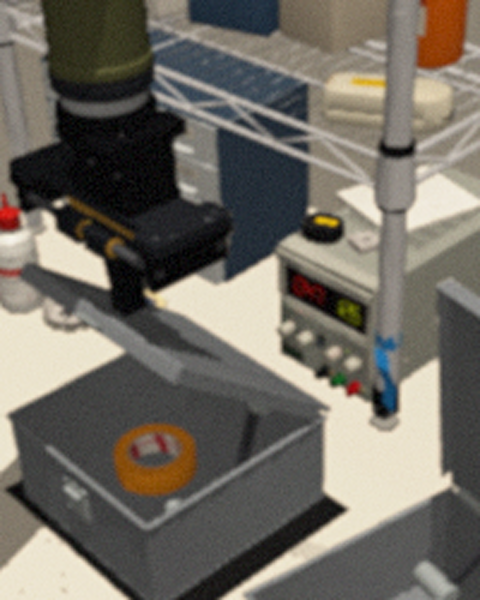

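The lid is following the finger and is now at about 40°. I'll continue down.

Emit:
arm_command:
  series: "3 0 7 0 255;3 0 7 0 255;2 0 7 0 255;2 0 7 0 255;1 0 7 0 255;1 0 7 0 255;0 0 7 0 255;0 0 7 0 255;0 0 7 0 255;-1 0 7 0 255;-1 0 7 0 255;-1 0 7 0 255;-1 0 6 0 255;-1 0 6 0 255;0 0 0 0 255"

```text
time_s: 9.43
tool_pos: [0.4456, 0.1018, 0.1281]
tool_rot: [-179.9, -0.1, 176.7]
force: [-0.5, 0.2, -0.4]
grip_width: 0.0003
grasp_force: 0.0
```

Emit:
arm_command:
  series: "-1 0 4 0 255;-1 0 4 0 255;0 0 3 0 255;0 0 2 0 255;0 0 0 0 255"

```text
time_s: 9.85
tool_pos: [0.448, 0.1019, 0.1161]
tool_rot: [-180.0, -0.0, 176.7]
force: [-0.1, -0.3, -0.2]
grip_width: 0.0001
grasp_force: 0.0
```

Emit:
arm_command:
  series: "0 0 1 0 255;0 0 1 0 255;0 0 1 0 255;0 0 0 0 255"

```text
time_s: 10.18
tool_pos: [0.4483, 0.102, 0.1144]
tool_rot: [180.0, 0.0, 176.7]
force: [-2.7, -0.3, 5.4]
grip_width: 0.0006
grasp_force: 3.1
```

Emit:
arm_command:
  series: "0 0 1 0 255;0 0 1 0 255;0 0 0 0 255;0 0 -10 0 255;0 0 -20 0 255;0 0 -25 0 255;0 0 -25 0 255;0 0 -25 0 255;0 0 -25 0 255;0 0 -25 0 255;0 0 0 0 255;0 0 0 0 255"

```text
time_s: 11.18
tool_pos: [0.4491, 0.1023, 0.268]
tool_rot: [179.9, 0.2, 176.7]
force: [0.2, -0.4, -0.9]
grip_width: 0.0004
grasp_force: 0.0
```

Run:
```python
from h import *
s=cams.read_camera("scene")
cv2.imwrite("pics/j.png",cv2.resize(s[85:365,195:455],(557,600),interpolation=cv2.INTER_CUBIC))
```

```text
(no output)
```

View pics/j.png

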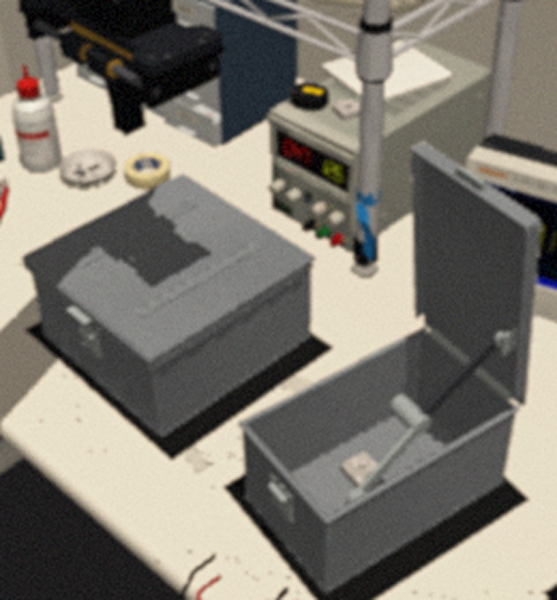

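The wide lid lies flat on its rim, with its front edge at about (155,355) in the crop. The narrow chest still stands open, and the arm is clear of everything.

```bash
python3 -c "
from cell import env
print(env.sign_off())"
```

```text
the job is handed in; nothing more can be done
None
```

I buckled the wide chest's stay and shut its lid, leaving the narrow chest open with the arm clear; the job is handed in at about 11 s, and no verdict came back.

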